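Test and sort the salvaged cells with the tipping tray

TASK

Push the sort tray level and lay every used button cell and heat sink from the bench into its lane: the large cell in the lane nearest the robot, the medium in the next, the small in the third, all heat sinks in the farthest. Then take the pen meter and rest its tip for a moment on the middle of each cell in turn, from the nearest lane outwards, and stand it back in its holder. Last, push the tab at the tray's lip down so that everything slides into the box, each lane into its own compartment, push the tray's back rim down to level again, and leave the tape, circuit card and screwdriver alone.

Things in the scene. Friction and masses are not known exactly. Their poses are not given: they have to be found in the camera images.
- tipper: Fixed grey steel stand of the tipping sort tray, bolted to the bench. Origin on the bench midway under the hinge line. Its x runs across the lanes (away from the robot), its y along the lanes from the back towards the lip and the box, z up. Two side cheeks 118 mm high at x = -94 and +94 mm carry the hinge; a grey four-compartment box, 175 mm across and 100 mm long, is fixed in front of the lip between y = 40 and 140 mm.
- tray (a joint): Tilt of the steel tray in rad: 0 = level (resting on its stop), grows as the lip end goes down and the back end rises, stop at 0.8. The hinge is stiff: the tray stays at whatever tilt it is left, and pushes of about 3 to 10 N on the tab or rim move it. Loads behind the hinge line only press it onto its level stop. Everything on it has slid off by about 0.6 rad (polished steel).
- hinge (a point): Middle of the hinge line, 105 mm above the bench; the hinge line runs along the stand's x. The tray is 174 mm across, reaches 121 mm behind this line and 71 mm ahead of it (the open lip). Side and back walls stand 16 mm, the three lane dividers 8 mm above the tray floor, which lies 2 mm above the hinge line when level.
- tab (a point): Top of the push tab that sticks out sideways at the lip end of the tray, on the robot's side, outside the box: a flat steel tongue 36 mm along y and 50 mm across, this point being 114 mm to the robot's side of the tray's middle line and 50 mm ahead of the hinge line. Pushed down it tips the tray; at full tilt it is about 36 mm lower and 16 mm nearer the hinge line. Axes turn with the tray.
- rim (a point): Middle of the folded rim along the tray's back end, 14 mm wide and 174 mm long, 126 mm behind the hinge line and (this point, the rim's top) 18 mm above it when level, at the very top of the back wall. Pushed down it brings the tray back to level. Axes turn with the tray.
- lane1 (a point): Point on the floor of tray lane 1 (the lane nearest the robot, for the large cell), on the lane's middle line and 40 mm behind the hinge line (towards the back). Its axes turn with the tray: x across the lanes away from the robot, y along the lane towards the lip, z up out of the floor. The lane floor reaches 78 mm behind and 111 mm ahead of this point; the lane is 40 mm wide between dividers.
- lane2 (a point): Point on the floor of tray lane 2 (for the medium cell), on the lane's middle line and 40 mm behind the hinge line (towards the back). Its axes turn with the tray: x across the lanes away from the robot, y along the lane towards the lip, z up out of the floor. The lane floor reaches 78 mm behind and 111 mm ahead of this point; the lane is 40 mm wide between dividers.
- lane3 (a point): Point on the floor of tray lane 3 (for the small cell), on the lane's middle line and 40 mm behind the hinge line (towards the back). Its axes turn with the tray: x across the lanes away from the robot, y along the lane towards the lip, z up out of the floor. The lane floor reaches 78 mm behind and 111 mm ahead of this point; the lane is 40 mm wide between dividers.
- lane4 (a point): Point on the floor of tray lane 4 (the lane farthest from the robot, for the heat sinks), on the lane's middle line and 40 mm behind the hinge line (towards the back). Its axes turn with the tray: x across the lanes away from the robot, y along the lane towards the lip, z up out of the floor. The lane floor reaches 78 mm behind and 111 mm ahead of this point; the lane is 40 mm wide between dividers.
- box1 (a point): Centre of the floor of box compartment 1, which lies in line with and below the lip end of lane 1. The compartment is 40 mm wide (x) and 94 mm long (y); walls about 37 mm above this floor, the far end wall 57 mm. Axes as tipper.
- box2 (a point): Centre of the floor of box compartment 2, which lies in line with and below the lip end of lane 2. The compartment is 40 mm wide (x) and 94 mm long (y); walls about 37 mm above this floor, the far end wall 57 mm. Axes as tipper.
- box3 (a point): Centre of the floor of box compartment 3, which lies in line with and below the lip end of lane 3. The compartment is 40 mm wide (x) and 94 mm long (y); walls about 37 mm above this floor, the far end wall 57 mm. Axes as tipper.
- box4 (a point): Centre of the floor of box compartment 4, which lies in line with and below the lip end of lane 4. The compartment is 40 mm wide (x) and 94 mm long (y); walls about 37 mm above this floor, the far end wall 57 mm. Axes as tipper.
- cell_large: Large used button cell: flat steel disc 34 mm across, 10 mm high, about 26 g. Origin at the centre of its underside. May be absent.
- cell_medium: Medium used button cell: flat steel disc 25 mm across, 9 mm high, about 15 g. Origin at the centre of its underside. May be absent.
- cell_small: Small used button cell: flat steel disc 16 mm across, 7 mm high, about 10 g. Origin at the centre of its underside. May be absent.
- sink1: Small finned aluminium heat sink, 22 x 22 mm and 14 mm high, about 15 g, fins upward. Origin at the centre of its underside; sides along its x and y. May be absent.
- sink2: A second heat sink like sink1. May be absent.
- probe: Pen meter (cordless), 165 mm long, 70 g, standing point down in its holder. Origin at the point of the tip, z up along the pen. Brass tip 5 mm thick from 0 to 25 mm, round shaft 12 mm thick to 56 mm, round finger guard 30 mm across from 56 to 60 mm, square handle 18 x 18 mm (sides along x and y) from 60 to 165 mm: grip it by the handle.
- probe_tip (a point): The point of the pen meter's tip (the probe's origin).
- holder: Weighted black block 56 x 56 mm, 70 mm high, fixed to the bench, with a round upright hole 18 mm across and 62 mm deep in the middle of its top. Origin at the centre of its underside. The parked pen hangs in the hole with its finger guard on the block's top, its tip 14 mm above the bench.
- tape: Bystander: loose roll of cream tape, 110 mm across, 48 mm high. Leave alone.
- card: Bystander: loose green circuit card 100 x 170 mm with a steel bracket. Leave alone.
- screwdriver: Bystander: loose screwdriver 150 mm long, lying on the bench. Leave alone.
There are look-alikes about, which are no part of the job. What is shaped like the sink2 but brown or green is not meant.

How it is judged:
On the way, in this order (a step that is already met when the one before it is completed fails the run):
1. the tray is level and every cell and heat sink lies, let go, in its own lane (value of joint tray below 0.06 rad and x of cell_large in the frame of lane1 between -0.02 and 0.02 m and y of cell_large in the frame of lane1 between -0.08 and 0.11 m and z of cell_large in the frame of lane1 between -0.006 and 0.016 m and contact force between the fingers and cell_large below 0.1 N and x of cell_medium in the frame of lane2 between -0.02 and 0.02 m and y of cell_medium in the frame of lane2 between -0.08 and 0.11 m and z of cell_medium in the frame of lane2 between -0.006 and 0.016 m and contact force between the fingers and cell_medium below 0.1 N and x of cell_small in the frame of lane3 between -0.02 and 0.02 m and y of cell_small in the frame of lane3 between -0.08 and 0.11 m and z of cell_small in the frame of lane3 between -0.006 and 0.016 m and contact force between the fingers and cell_small below 0.1 N and x of sink1 in the frame of lane4 between -0.02 and 0.02 m and y of sink1 in the frame of lane4 between -0.08 and 0.11 m and z of sink1 in the frame of lane4 between -0.006 and 0.016 m and contact force between the fingers and sink1 below 0.1 N and x of sink2 in the frame of lane4 between -0.02 and 0.02 m and y of sink2 in the frame of lane4 between -0.08 and 0.11 m and z of sink2 in the frame of lane4 between -0.006 and 0.016 m and contact force between the fingers and sink2 below 0.1 N), for 0.3 s.
2. the probe tip rests on the middle of the large cell (contact force between probe and cell_large above 0.3 N and horizontal distance between probe_tip and cell_large below 0.012 m), for 0.2 s.
3. the probe tip rests on the middle of the medium cell (contact force between probe and cell_medium above 0.3 N and horizontal distance between probe_tip and cell_medium below 0.009 m), for 0.2 s.
4. the probe tip rests on the middle of the small cell (contact force between probe and cell_small above 0.3 N and horizontal distance between probe_tip and cell_small below 0.006 m), for 0.2 s.
5. the probe stands in its holder again, let go (horizontal distance between probe and holder below 0.006 m and angle between probe's own z axis and vertical below 0.12 rad and z of probe in the frame of holder between 0.008 and 0.02 m and contact force between the fingers and probe below 0.1 N), for 0.3 s.
6. the tray is tipped and everything has slid into the box, each lane into its own compartment (value of joint tray above 0.2 rad and x of cell_large in the frame of box1 between -0.021 and 0.021 m and y of cell_large in the frame of box1 between -0.05 and 0.05 m and z of cell_large in the frame of box1 between -0.006 and 0.036 m and x of cell_medium in the frame of box2 between -0.021 and 0.021 m and y of cell_medium in the frame of box2 between -0.05 and 0.05 m and z of cell_medium in the frame of box2 between -0.006 and 0.036 m and x of cell_small in the frame of box3 between -0.021 and 0.021 m and y of cell_small in the frame of box3 between -0.05 and 0.05 m and z of cell_small in the frame of box3 between -0.006 and 0.036 m and x of sink1 in the frame of box4 between -0.021 and 0.021 m and y of sink1 in the frame of box4 between -0.05 and 0.05 m and z of sink1 in the frame of box4 between -0.006 and 0.036 m and x of sink2 in the frame of box4 between -0.021 and 0.021 m and y of sink2 in the frame of box4 between -0.05 and 0.05 m and z of sink2 in the frame of box4 between -0.006 and 0.036 m), for 0.1 s.
At the end, for the whole second after the job is handed in: Every cell and heat sink present lies at rest in its lane's compartment (1 large, 2 medium, 3 small, 4 heat sinks), the tray is level (under 0.06 rad), the pen meter stands released in its holder (within 6 mm of the hole's axis, upright within 0.12 rad, guard down within 6 mm) (all of step 5 and value of joint tray below 0.06 rad and x of cell_large in the frame of box1 between -0.021 and 0.021 m and y of cell_large in the frame of box1 between -0.05 and 0.05 m and z of cell_large in the frame of box1 between -0.006 and 0.036 m and linear speed of each of cell_large, cell_medium, cell_small, sink1, sink2 below 0.03 m/s and x of cell_medium in the frame of box2 between -0.021 and 0.021 m and y of cell_medium in the frame of box2 between -0.05 and 0.05 m and z of cell_medium in the frame of box2 between -0.006 and 0.036 m and x of cell_small in the frame of box3 between -0.021 and 0.021 m and y of cell_small in the frame of box3 between -0.05 and 0.05 m and z of cell_small in the frame of box3 between -0.006 and 0.036 m and x of sink1 in the frame of box4 between -0.021 and 0.021 m and y of sink1 in the frame of box4 between -0.05 and 0.05 m and z of sink1 in the frame of box4 between -0.006 and 0.036 m and x of sink2 in the frame of box4 between -0.021 and 0.021 m and y of sink2 in the frame of box4 between -0.05 and 0.05 m and z of sink2 in the frame of box4 between -0.006 and 0.036 m); the robot touches nothing.
It fails at once if the tape is pushed more than 30 mm (distance of tape from where it was at the start of the episode above 0.03 m).
It fails at once if the card is pushed more than 30 mm (distance of card from where it was at the start of the episode above 0.03 m).
It fails at once if the screwdriver is pushed more than 30 mm (distance of screwdriver from where it was at the start of the episode above 0.03 m).
Of cell_large, cell_medium, cell_small only 2 to 3 are there at a start; the rules pass over those that are not, and their reading is None.
Of sink1, sink2 only 1 to 2 are there at a start; the rules pass over those that are not, and their reading is None.
At some moment in a run one of cell_large, cell_medium, cell_small, sink1, sink2 may be knocked a few centimetres aside while the robot is not near it.
It also fails if it takes over 210 s, if anything falls off the work surface, if the arm or the gripper's body presses on something with over 40 N, if the wrist force passes 120 N, or if a joint passes its speed limit or range.

ROBOT

A 6-joint arm with a two-finger parallel gripper is mounted at the origin on the work surface. World frame = base frame: x ahead of the robot, y to its left, z up, the work surface at z = 0. Lengths are in m, angles in rad, forces in N, time in s.
With the tool pointing down it reaches from about 0.3 to 0.95 m from the base axis. Payload 3.1 kg.
Tool frame: the origin (TCP) lies at the very end of the fingers, on their centre line; the grasp point (between the pads) lies 19 mm behind it; y points along the fingers, x is the direction in which the jaws open and shut, and the axes are right-handed (so a half turn about y gives the same grasp; the last joint's range is limited). The gripper opens to 85 mm and grips with 20 to 120 N. Pads are 22 mm wide; open, the fingers measure 114 mm over their backs; the gripper's body (76 mm by 85 mm) begins 54 mm behind the grasp point. The pads swing forward as they close: fully open they stand 13 mm farther back than shut.
Start: joints at [1.036, 0.308, 1.634, -0, 1.2, -0.07], TCP at [0.28, 0.559, 0.231] pointing down, gripper open.
Joint ranges: [-3.06, 3.06], [-0.79, 1.96], [0.05, 2.63], [-1.19, 4.34], [0.05, 2.64], [-2.94, 2.94]. Speed limits (rad/s): [2.79, 2.79, 3.14, 3.14, 3.14, 3.14].

INTERFACE

Orientations are given as a unit quaternion [w, x, y, z].
In Python, from workcell import manip, fingers, viewer gives the robot as it stands. Calls block until the motion is done:
- manip.movep(position, orientation): joint-space move of the TCP to a pose.
- manip.move_straight(position, rate=0.15, ori=None): straight line of the TCP; ori=None keeps the orientation; rate is the mean speed in m/s.
- manip.goto_joints(angles): joint-space move.
- fingers.grip(opening, squeeze=None): opening from 0.0 (shut) to 1.0 (fully open); squeeze is the grip in N (None keeps the last); returns when the fingers have stopped.
- manip.wait(seconds).
- manip.ik(position, orientation): joint angles nearest the present ones, or None.
- viewer.snapshot(name): name is "side" or "top" or "wrist"; returns a dict with "color" (480x640x3 uint8, red, green, blue), "K" (3x3 intrinsics, pixels), "rvec" (rotation vector, rad) and "tvec" (3), from world to camera coordinates, as OpenCV has them; the wrist camera has in their place "mount" (4x4, takes a point from camera to tool coordinates, whose origin is the TCP and whose axes are the tool frame's). Camera axes: x right, y down, z forward; pixel columns grow to the right and rows downward; lengths in m; the calibration is good to about 2 mm. A picture is of the moment at which its call begins: read the wrist's pose just before it. There is no depth.
A pose or a line that the arm cannot do raises manip.PlanningError and nothing moves.
- manip.hand_in(): hands the job in, once; it reports no verdict.
Readings, each from a call of its own:
- manip.read_time_s(): time.
- manip.read_qpos(): joint angles.
- manip.read_dq(): joint speeds.
- manip.read_effort(): joint torques, N m.
- manip.read_eef_pos(): TCP position.
- manip.read_orientation(): TCP orientation.
- manip.read_wrist_force(): force on the tool from outside, world axes, zero at the start.
- manip.read_wrist_torque(): the same for the moment, N m.
- manip.read_grip_width(): opening from 0.0 (shut) to 1.0 (fully open).
Only numpy, scipy, OpenCV 4.12 (cv2) and the standard library are available. Lean on these libraries where they do the work, as an engineer would, in place of code of your own. Each camera call takes 0.05 s, during which the arm holds its last target. There are 200 camera calls.

## Working session

There is one attempt and no reset: what is moved stays moved. The work goes in short steps, each a Python script; the robot and the scene stay as the last script left them, time stands still between calls to the robot, and variables do not carry over. Pictures are saved under pics/ and viewed, about 12 in all and at most 16, crops included, and the job is handed in when it is done.

```bash
ls; mkdir -p pics
python3 - <<'E'
from workcell import manip, fingers, viewer
import cv2
for n in ("side","top","wrist"):
    s=viewer.snapshot(n); cv2.imwrite(f"pics/{n}0.png",s["color"][:,:,::-1])
    print(n,s["K"].tolist(),[ (k,s[k].tolist()) for k in ("rvec","tvec","mount") if k in s])
print(manip.read_eef_pos(),manip.read_orientation(),manip.read_time_s())
E
```

```text
pics
side [[456.42483528231077, 0.0, 323.70085329818403], [0.0, 456.42483528231077, 243.92571234792652], [0.0, 0.0, 1.0]] [('rvec', [0.2789921487790657, -2.618911765596298, 1.552420497404396]), ('tvec', [0.5129670285303531, 0.13344566988760043, 0.9476675152071827])]
top [[544.9432907033847, 0.0, 321.3651942533574], [0.0, 544.9432907033847, 246.77065466150952], [0.0, 0.0, 1.0]] [('rvec', [2.116764669603316, -2.1781304771195966, 0.18382010246056787]), ('tvec', [0.035227452592122045, 0.528377280696967, 1.1591173462034456])]
wrist [[397.62670047180603, 0.0, 312.56362343096913], [0.0, 397.62670047180603, 236.41980640877225], [0.0, 0.0, 1.0]] [('mount', [[0.9999997138275838, 0.0005925765547692226, -0.0004703166762535207, 0.000143091903053838], [0.0006299943218803909, -0.3080631198008903, 0.9513657116617645, -0.14253844318568837], [0.0004188697931608442, -0.9513657357039762, -0.308063404961588, 0.0794464773545978], [0.0, 0.0, 0.0, 1.0]])]
[0.27986076 0.55812159 0.23030396] [-0.60140557  0.602021    0.3708361  -0.37197129] 0.15
```

View pics/top0.png

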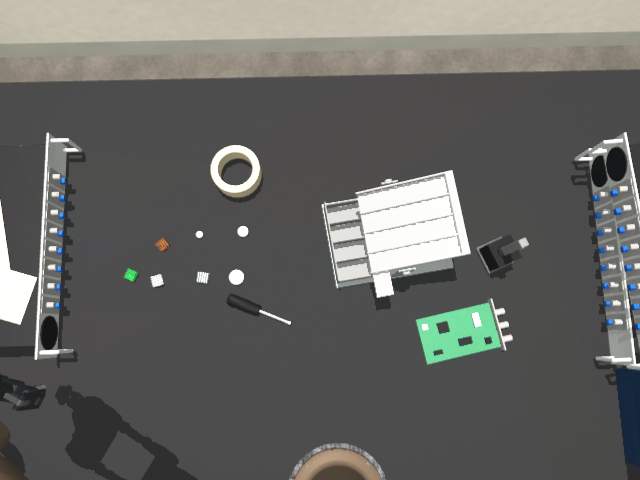

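View pics/side0.png

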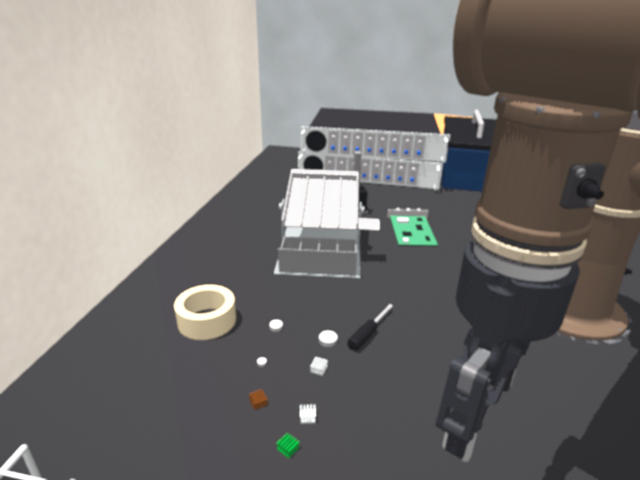

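```bash
cat > h.py <<'E'
import numpy as np, cv2
from workcell import manip, fingers, viewer
from scipy.spatial.transform import Rotation as Ro
def quat(a, tilt=None):
    "tool down, jaw axis x at world yaw a"
    c,s=np.cos(a),np.sin(a)
    q=Ro.from_matrix(np.array([[c,0,-s],[s,0,c],[0,-1,0]])).as_quat()
    return np.array([q[3],q[0],q[1],q[2]])
def toolR():
    q=np.array(manip.read_orientation()); return Ro.from_quat([q[1],q[2],q[3],q[0]]).as_matrix()
def snap(name,file=None):
    "returns image bgr, K, R (cam->world), C"
    if name=="wrist": T=toolR(); p=np.array(manip.read_eef_pos())
    s=viewer.snapshot(name); im=s["color"][:,:,::-1].copy()
    if name=="wrist":
        m=s["mount"]; R=T@m[:3,:3]; C=p+T@m[:3,3]
    else:
        Rw=cv2.Rodrigues(s["rvec"])[0]; R=Rw.T; C=-R@s["tvec"]
    if file: cv2.imwrite("pics/"+file,im)
    return im,s["K"],R,C
def plane(cam,uv,z):
    im,K,R,C=cam
    d=R@np.linalg.solve(K,[uv[0],uv[1],1.]); return C+d*(z-C[2])/d[2]
def tri(cams,uvs):
    A=np.zeros((3,3));b=np.zeros(3)
    for (im,K,R,C),uv in zip(cams,uvs):
        d=R@np.linalg.solve(K,[uv[0],uv[1],1.]);d/=np.linalg.norm(d);P=np.eye(3)-np.outer(d,d);A+=P;b+=P@C
    return np.linalg.solve(A,b)
def proj(cam,P):
    im,K,R,C=cam; p=K@(R.T@(np.asarray(P)-C)); return p[:2]/p[2]
def blobs(mask,amin,amax):
    n,l,st,ce=cv2.connectedComponentsWithStats(mask.astype(np.uint8))
    out=[]
    for i in range(1,n):
        if amin<=st[i,4]<=amax:
            pts=np.argwhere(l==i)[:,::-1].astype(np.float32)
            out.append((ce[i],st[i,4],cv2.minAreaRect(pts)))
    return out
E
python3 - <<'E'
from h import *
t=snap("top"); s=snap("side"); print(t[3],s[3])
T=toolR(); print(T.round(3).tolist())
g=cv2.cvtColor(t[0],cv2.COLOR_BGR2HSV)
m=(g[...,2]>140)&(g[...,1]<60); m[:, :100]=0; m[:,300:]=0; m[:140]=0
for c,a,r in blobs(m,15,400): print(c.round(1),a,np.round(r[1],1),plane(t,c,0.008).round(4))
for n,u in dict(brown=(162,244),green=(131,275),tape=(236,172),sd1=(230,297),sd2=(290,323),card=(460,333),holder=(488,262),pen=(523,243)).items(): print(n,plane(t,u,0.0 if n!='pen' else .17).round(3))
a=cv2.resize(t[0][165:300,315:475],None,fx=5,fy=5,interpolation=cv2.INTER_CUBIC)[:600]; cv2.imwrite("pics/tc.png",a)
b=cv2.resize(s[0][160:280,265:395],None,fx=5,fy=5,interpolation=cv2.INTER_CUBIC); cv2.imwrite("pics/sc.png",b)
E
```

```text
[0.34383499 0.04132744 1.22639557] [0.36163729 0.8551767  0.56294576]
[[0.448, -0.001, -0.894], [0.894, -0.001, 0.448], [-0.001, -1.0, 0.0]]
[242.4 230.9] 102 [10. 11.] [0.5756 0.1975 0.008 ]
[199.  233.9] 44 [6. 6.] [0.5714 0.2958 0.008 ]
[236.  276.7] 191 [15. 14.] [0.4718 0.2126 0.008 ]
[202.  276.8] 119 [12.  10.7] [0.4736 0.2886 0.008 ]
[156.6 280.1] 127 [11.  11.5] [0.4693 0.3896 0.008 ]
[274.9 316.7] 107 [33.6  3.5] [0.3803 0.1272 0.008 ]
[296.4 468.3] 37 [ 3.9 10.6] [0.0592 0.0867 0.008 ]
brown [0.552 0.381 0.   ]
green [0.483 0.449 0.   ]
tape [0.717 0.212 0.   ]
sd1 [0.427 0.227 0.   ]
sd2 [0.366 0.094 0.   ]
card [ 0.332 -0.284  0.   ]
holder [ 0.49  -0.359  0.   ]
pen [ 0.506 -0.376  0.17 ]
```

View pics/tc.png

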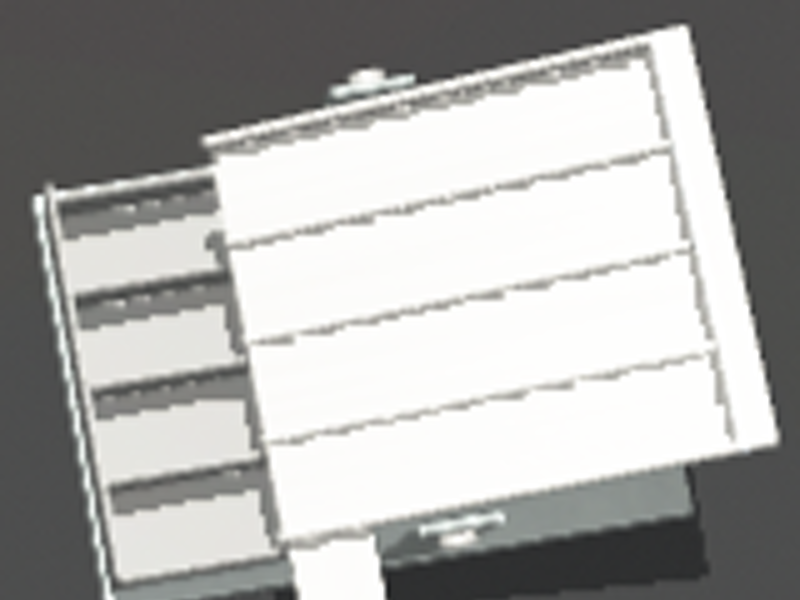

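View pics/sc.png

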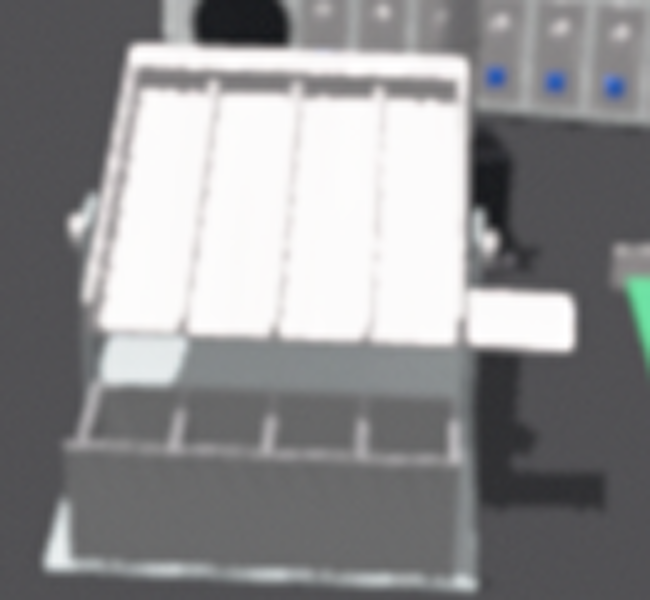

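Run:
```python
from h import *
t=snap("top"); s=snap("side")
P={}
for n,(a,b) in dict(rimF=((688,28),(130,47)),rimN=((778,440),(468,62)),boxF=((44,190),(68,443)),boxN=((115,585),(465,460)),boltF=((367,75),(78,222)),boltN=((462,540),(490,243)),tabL=((295,600-2),(572,350)),lipF=((225,245),(188,333)),lipN=((265,441),(375,341))).items():
    P[n]=tri([t,s],[(315+a[0]/5,165+a[1]/5),(265+b[0]/5,160+b[1]/5)]); print(n,P[n].round(4), (proj(t,P[n])-(315+a[0]/5,165+a[1]/5)).round(1))
for a,b in (("rimF","rimN"),("boxF","boxN"),("boltF","boltN")):
    d=P[a]-P[b]; print(a,np.linalg.norm(d),np.degrees(np.arctan2(d[1],d[0])))
x=P["rimF"]-P["rimN"]; yaw=np.arctan2(x[1],x[0]);print(yaw)
```

```text
rimF [ 0.6631 -0.25    0.1554] [-0.2 -0.9]
rimN [ 0.4901 -0.275   0.1549] [0.  0.2]
boxF [0.6228 0.0126 0.0664] [-0.1 -0.5]
boxN [ 0.4494 -0.0126  0.067 ] [-0.1 -0.6]
boltF [ 0.6578 -0.1248  0.1102] [-0.  -0.2]
boltN [ 0.4595 -0.1548  0.1076] [-0.  -0.3]
tabL [ 0.4254 -0.0867  0.09  ] [0.3 6.2]
lipF [ 0.5893 -0.0638  0.0881] [0.1 0.5]
lipN [ 0.504  -0.0773  0.0876] [0.1 0.7]
rimF 0.1748095860863417 8.218464801052164
boxF 0.17522373758543675 8.252431210286986
boltF 0.2005638804083572 8.628267674986173
0.14343927023762099
```

```bash
cat >> h.py <<'E'
YAW=0.1445; O=np.array([0.5572,-0.139,0.])
def tw(x,y,z):
    c,s=np.cos(YAW),np.sin(YAW); return O+np.array([c*x-s*y, s*x+c*y, z])
def best(pos,a):
    q0=np.array(manip.read_qpos()); o=[]
    for k in (-1,0,1):
        q=manip.ik(list(pos),list(quat(a+k*np.pi)))
        if q is not None: o.append((np.abs(np.array(q)-q0).max(),k,q))
    o=sorted(o,key=lambda e:e[0]); return a+o[0][1]*np.pi
def mv(pos,a):
    a=best(pos,a); manip.movep(list(pos),list(quat(a))); return a
def st(pos,rate=.15,ori=None): manip.move_straight(list(pos),rate=rate,ori=ori)
def F(): return np.array(manip.read_wrist_force())
E
python3 - <<'E'
from h import *
fingers.grip(0.0)
mv(tw(25,0,0)*0+tw(.025,-.121,.24),YAW)
print(manip.read_eef_pos(),F())
st(tw(.025,-.121,.162)); f0=F(); print(f0)
for i,z in enumerate(np.arange(.158,.1185,-.002)):
    y=-.1185-.0075*min(1,(.155-min(z,.155))/.032)
    st(tw(.025,y,z),.04); f=F()-f0
    print(round(z,4),f.round(1))
    if np.abs(f[2])>18: break
manip.wait(.2); print(manip.read_eef_pos())
st(tw(.025,-.126,.25))
# look from above at tray
mv(tw(0,-.03,.33),YAW+np.pi/2)
snap("wrist","w1.png"); print(manip.read_time_s(),manip.read_qpos())
E
```

```text
[ 0.59970668 -0.25421179  0.24001279] [ 0.22954987 -0.54471136 -0.01046587]
[ 0.61065441 -0.47929932  0.67834605]
0.158 [ 0.1  0.2 -0.6]
0.156 [-0.1  0.3 -0.2]
0.154 [-0.9 -0.1  0.4]
0.152 [-0.6  1.1  0. ]
0.15 [-0.5  0.7 -0.6]
0.148 [-1.2  0.9 -1. ]
0.146 [-0.8  0.2 -0.7]
0.144 [-0.6  0.1 -0.4]
0.142 [ 0.2  1.2 -0. ]
0.14 [-1.3  0.2 -0.9]
0.138 [-0.8  0.9 -1.4]
0.136 [-1.   0.7 -0.7]
0.134 [0.  0.7 0. ]
0.132 [-0.3  0.9 -0. ]
0.13 [ 0.3  0.2 -1.1]
0.128 [-1.1  1.3 -0.1]
0.126 [ 0.4  0.3 -0.6]
0.124 [-0.6  0.6  0.2]
0.122 [-2.3  1.6  4.1]
0.12 [-5.8  2.4 12.4]
[ 0.60037237 -0.26010284  0.12300331]
12.45 [-3.66389413e-01  1.60658683e-01  1.61626785e+00 -1.22545204e-04
  1.36588388e+00 -2.08084522e+00]
```

View pics/w1.png

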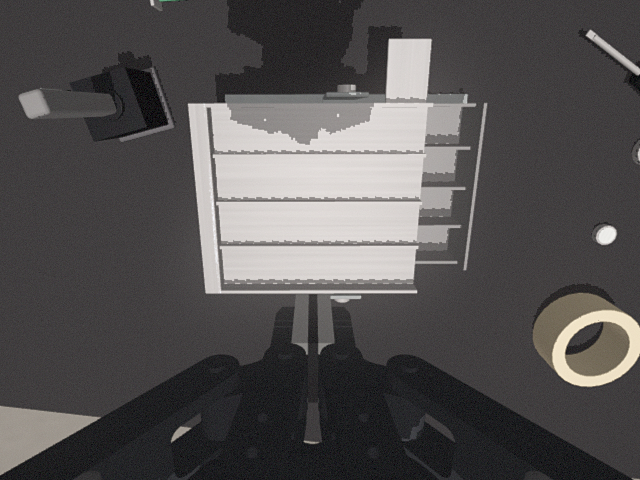

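Run:
```python
from h import *
w=snap("wrist")
for n,p,z in (("rimN",(190,104),.123),("rimF",(207,293),.123),("lipF",(417,291),.121),("boxN",(486,104),.066),("boxF",(464,269),.066)):
    P=plane(w,p,z)-O; c,s=np.cos(YAW),np.sin(YAW); print(n,(c*P[0]+s*P[1]).round(4),(-s*P[0]+c*P[1]).round(4))
# dividers
for k in (-.043,0,.043): print(proj(w,tw(k,-.1,.115)).round(0),proj(w,tw(k,.06,.115)).round(0))
```

```text
rimN -0.0828 -0.1318
rimF 0.0904 -0.1318
lipF 0.0894 0.0715
boxN -0.0832 0.1382
boxF 0.0892 0.137
[233. 152.] [414. 152.]
[236. 199.] [411. 199.]
[239. 244.] [407. 244.]
```

Run:
```python
from h import *
w=snap("wrist"); g=cv2.cvtColor(w[0],cv2.COLOR_BGR2GRAY).astype(int)
for u in (290,390): print(u,[(v,g[v,u]) for v in range(95,300) if abs(g[v,u]-g[v-1,u])>25])
for x,z in ((-.087,.121),(-.085,.121),(-.043,.115),(0,.115),(.043,.115),(.085,.121),(.087,.121)): print(x,[proj(w,tw(x,y,z)).round(1).tolist() for y in (-.05,.035)])
```

```text
290 [(95, np.int64(123)), (137, np.int64(220)), (151, np.int64(145)), (154, np.int64(198)), (198, np.int64(149)), (201, np.int64(153)), (202, np.int64(221)), (241, np.int64(144)), (244, np.int64(108)), (246, np.int64(198)), (280, np.int64(141)), (284, np.int64(99)), (290, np.int64(172)), (291, np.int64(219)), (293, np.int64(125)), (294, np.int64(76))]
390 [(98, np.int64(159)), (103, np.int64(221)), (151, np.int64(167)), (152, np.int64(136)), (154, np.int64(223)), (197, np.int64(161)), (201, np.int64(155)), (202, np.int64(221)), (241, np.int64(149)), (245, np.int64(139)), (246, np.int64(220)), (280, np.int64(142)), (290, np.int64(195)), (293, np.int64(126)), (294, np.int64(70))]
-0.087 [[288.3, 98.6], [390.3, 98.6]]
-0.085 [[288.4, 101.1], [390.1, 101.1]]
-0.043 [[289.7, 151.5], [386.0, 151.5]]
0 [[290.5, 199.3], [383.4, 199.3]]
0.043 [[291.3, 243.8], [380.9, 243.7]]
0.085 [[291.7, 286.9], [379.6, 286.9]]
0.087 [[291.8, 288.8], [379.5, 288.7]]
```

```bash
cat >> h.py <<'E'
O[:]+= np.array([np.cos(YAW),np.sin(YAW),0])*.001
LX=dict(l1=-.0645,l2=-.0215,l3=.0215,l4=.0645)
def whites(cam,win,amin,amax,thr=150):
    g=cv2.cvtColor(cam[0],cv2.COLOR_BGR2HSV)
    m=((g[...,2]>thr)&(g[...,1]<50)).astype(np.uint8)
    k=np.zeros_like(m); u0,v0,r=win; k[max(0,v0-r):v0+r,max(0,u0-r):u0+r]=1; m*=k
    m=cv2.morphologyEx(m,cv2.MORPH_CLOSE,np.ones((7,7)))
    return blobs(m,amin,amax)
def look(xy,h,a,z=.13,file=None,r=75):
    a=mv([xy[0],xy[1],z],a); manip.wait(.15); w=snap("wrist",file)
    e=proj(w,[xy[0],xy[1],h]); bs=whites(w,(int(e[0]),int(e[1]),r),60,6000)
    bs.sort(key=lambda b:np.linalg.norm(b[0]-e))
    res=[]
    for c,ar,rect in bs:
        P=plane(w,rect[0],h); box=np.array([plane(w,b,h)[:2] for b in cv2.boxPoints(rect)])
        L=[np.linalg.norm(box[1]-box[0]),np.linalg.norm(box[2]-box[1])]; d=box[1]-box[0]
        res.append((P,np.round(L,4),np.arctan2(d[1],d[0]),ar)); print("blob",rect[0],P.round(4),np.round(L,4),round(res[-1][2],3),ar)
    return a,res
def op(mm): return mm/85.
E
python3 - <<'E'
from h import *
fingers.grip(op(54),30)
xy=[.4718,.2126]
a,res=look(xy,.010,np.pi/2,file="w2.png")
P=res[0][0]
st([P[0],P[1],.05]); st([P[0],P[1],.003],.08); print(F())
fingers.grip(0.,25); print("w",manip.read_grip_width()*85)
st([P[0],P[1],.10]); manip.wait(.1); print(manip.read_grip_width()*85, a)
snap("wrist","w3.png")
i=cv2.imread("pics/w2.png");j=cv2.imread("pics/w3.png"); cv2.imwrite("pics/w23.png",np.hstack([i[100:,120:520],j[100:,120:520]]))
E
```

```text
blob (311.9999694824219, 227.5) [0.4724 0.2119 0.01  ] [0.0349 0.0334] 2.676 1928
[ 0.12889246  1.06359445 -0.14814366]
w 32.02733160476517
32.26133182182425 1.5707963267948966
```

View pics/w23.png

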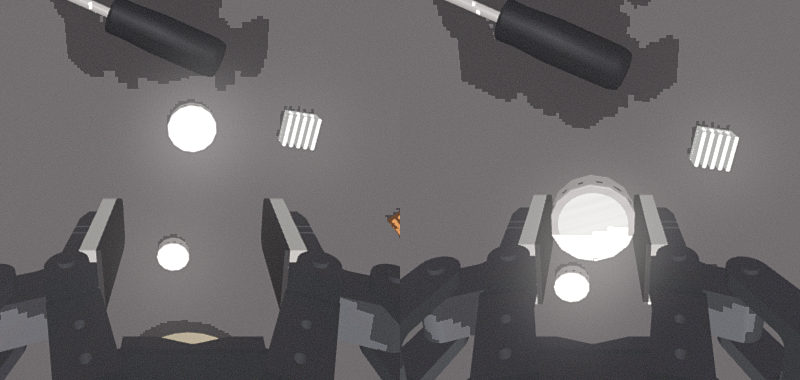

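```bash
cat >> h.py <<'E'
def place(x,y,dz,open_mm):
    a=mv(tw(x,y,.22),YAW+np.pi/2); st(tw(x,y,.13)); st(tw(x,y,.107+dz+.001),.05)
    fingers.grip(op(open_mm)); st(tw(x,y,.20))
def pick(xy,h,a,open_mm,dz,yawfix=False,pre=None,r=75):
    fingers.grip(op(open_mm),25)
    a,res=look(xy,h,a,r=r); P=res[0][0]
    if yawfix:
        y=res[0][2]; c=[y+k*np.pi/2 for k in range(-4,5)]; a=min(c,key=lambda t:abs(t-a)); print("yaw",a)
    q=list(quat(a)); st([P[0],P[1],.05],ori=q); st([P[0],P[1],dz],.08)
    fingers.grip(0.,25); w=manip.read_grip_width()*85
    st([P[0],P[1],.12]); st([P[0],P[1],.2]); print("grip",w,manip.read_grip_width()*85)
    return manip.read_grip_width()*85
E
python3 - <<'E'
from h import *
place(LX["l1"],-.04,.003,46)
if pick([.5756,.1975],.009,np.pi/2,45,.0025)>18:
    place(LX["l2"],-.04,.0025,38)
    if pick([.5714,.2958],.007,np.pi/2,36,.0015)>10: place(LX["l3"],-.04,.0015,28)
mv(tw(0,-.03,.33),YAW+np.pi/2); snap("wrist","w4.png"); print(manip.read_time_s())
E
```

```text
blob (313.0, 228.5) [0.5765 0.1968 0.009 ] [0.0246 0.0253] 1.57 1037
grip 22.860445731864083 23.015206161999128
blob (313.5000305175781, 228.50003051757812) [0.573  0.2956 0.007 ] [0.016 0.016] 2.371 434
blob (371.5, 297.5) [0.6263 0.3384 0.007 ] [0.0096 0.0041] 1.57 65
blob (253.5, 298.0) [0.6266 0.2511 0.007 ] [0.0096 0.0033] 1.57 64
grip 13.792211096155734 13.682454855731969
40.7833
```

View pics/w4.png

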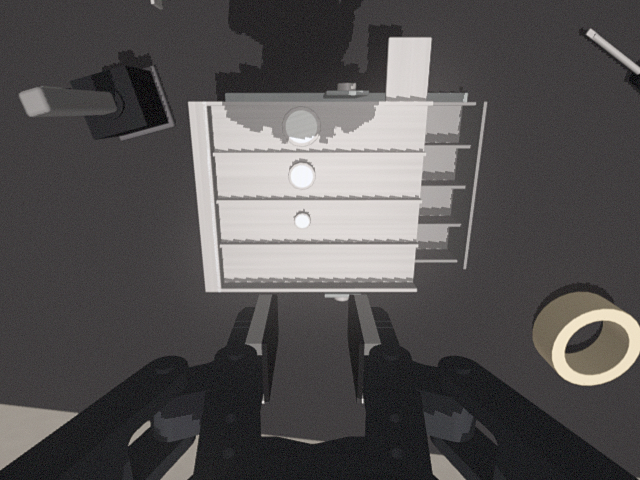

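Run:
```python
from h import *
for xy,y in (([.4736,.2886],-.075),([.4693,.3896],-.02)):
    if pick(xy,.012,np.pi/2,44,.003,yawfix=True)<15: print("FAIL");break
    place(LX["l4"],y,.003,36)
mv(tw(0,-.03,.33),YAW+np.pi/2); snap("wrist","w5.png"); print(manip.read_time_s())
```

```text
blob (310.4483337402344, 227.97381591796875) [0.4737 0.2869 0.012 ] [0.0265 0.0232] 2.985 1252
blob (243.0, 299.0) [0.5276 0.2377 0.012 ] [0.0087 0.0032] 1.57 62
yaw 1.414105811778184
grip 20.544067203215135 20.851354648007757
blob (310.9411926269531, 228.26470947265625) [0.4692 0.3881 0.012 ] [0.0238 0.0262] 1.822 1252
blob (381.5, 299.5) [0.5233 0.4392 0.012 ] [0.008 0.004] 1.57 67
blob (243.5, 299.5) [0.5232 0.339  0.012 ] [0.008 0.004] 1.57 67
yaw 1.821548282329609
grip 21.03773789451405 21.08264891778352
61.6917
```

View pics/w5.png

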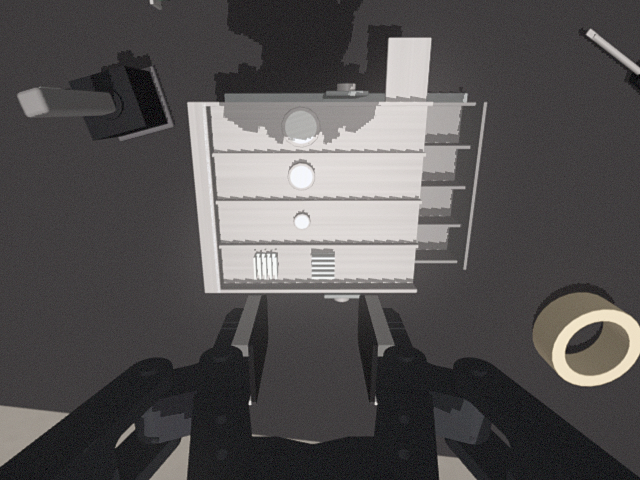

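Run:
```python
from h import *
w=snap("wrist"); p=plane(w,(35,103),.179); print(p)
for u,z,x in (((301.5,127),.117,"l1"),((301.5,175),.116,"l2"),((302,220.5),.114,"l3")):
    print(plane(w,u,z)-tw(LX[x],-.04,z))
fingers.grip(op(45))
a=mv([p[0],p[1],.28],YAW+np.pi/2); manip.wait(.2); w=snap("wrist","w6.png"); print(a,manip.read_eef_pos(),manip.read_time_s())
t=snap("top"); cv2.imwrite("pics/x.png",t[0])
```

```text
[ 0.5072586  -0.36954867  0.179     ]
[-9.06644562e-04  1.84947272e-03 -1.38777878e-17]
[-2.56146478e-03  1.25171627e-03 -1.38777878e-17]
[-3.02867245e-03  1.26054389e-03 -1.38777878e-17]
1.7152963267948966 [ 0.50825034 -0.36827931  0.28072497] 63.1167
```

View pics/w6.png

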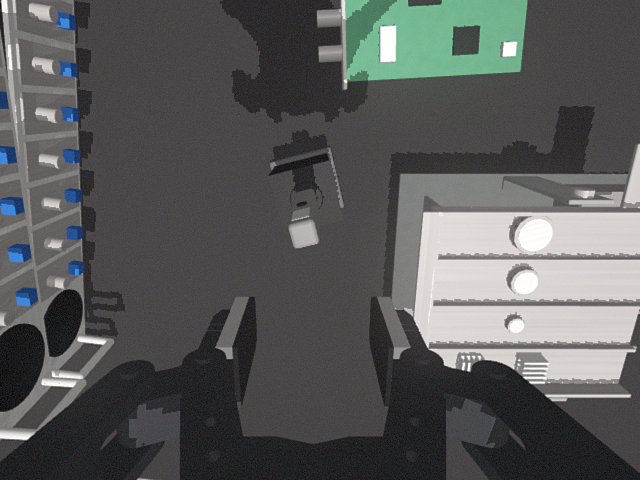

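Run:
```python
from h import *
w=snap("wrist")
g=cv2.cvtColor(w[0],cv2.COLOR_BGR2GRAY)[190:270,270:340]; print(np.unique((g//20),return_counts=True))
for thr in (140,170,190):
    for c,ar,r in blobs(g>thr,150,2000):
        ce=np.array(r[0])+(270,190); b=cv2.boxPoints(r)+(270,190); P=plane(w,ce,.179); B=[plane(w,q,.179)[:2] for q in b]
        print(thr,ar,ce.round(1),P.round(4),np.linalg.norm(B[1]-B[0]).round(4),np.linalg.norm(B[2]-B[1]).round(4),np.arctan2(*(B[1]-B[0])[::-1]).round(3))
for u,z,x in (((533,234),.117,"l1"),((524,281),.116,"l2"),((516,324),.114,"l3")):
    print((plane(w,u,z)-tw(LX[x],-.04,z)).round(4))
# holder top corners: front/near edge
for u in ((270,164),(329,149),(343,206)): print(plane(w,u,.07).round(4))
```

```text
(array([1, 2, 3, 4, 5, 6, 7, 8, 9], dtype=uint8), array([  33,   69, 3825,  815,  170,   65,  105,  222,  296]))
140 596 [303.6 234.7] [ 0.5076 -0.3741  0.179 ] 0.0162 0.0161 2.006
170 419 [303.8 235.7] [ 0.5082 -0.3739  0.179 ] 0.0137 0.0144 1.988
[-0.0005 -0.0019 -0.    ]
[-0.0017 -0.0018 -0.    ]
[-0.0027 -0.001  -0.    ]
[ 0.4819 -0.4101  0.07  ]
[ 0.4615 -0.3607  0.07  ]
[ 0.5099 -0.34    0.07  ]
```

Run:
```python
import cv2
i=cv2.imread("pics/w6.png")[140:260,250:360]; cv2.imwrite("pics/w6c.png",cv2.resize(i,None,fx=5,fy=5,interpolation=cv2.INTER_CUBIC))
```

```text
(no output)
```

View pics/w6c.png

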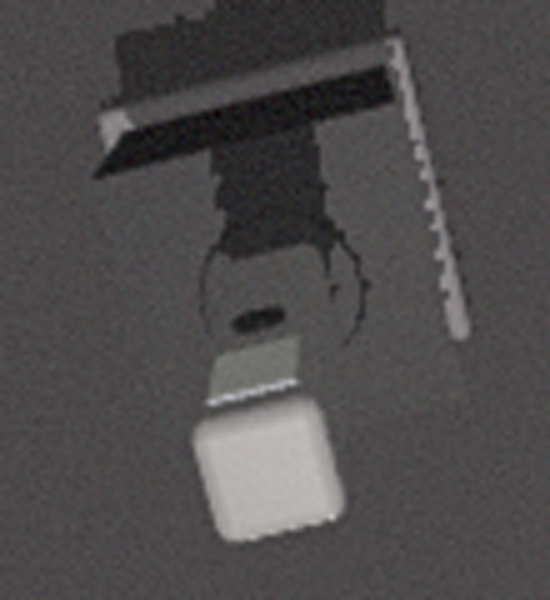

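Run:
```python
from h import *
w=snap("wrist")
for u,z in (((97,178),.07),((395,100),.07),((465,338),.07),((283,310),.074),((205,310),.074),((363,285),.074),((269,468),.179),((193,433),.179),((320,397),.179),((345,508),.179),((222,540),.179)): print(u,plane(w,(250+u[0]/5,140+u[1]/5),z).round(4))
```

```text
(97, 178) [ 0.4919 -0.4096  0.07  ]
(395, 100) [ 0.4706 -0.3594  0.07  ]
(465, 338) [ 0.5112 -0.34    0.07  ]
(283, 310) [ 0.5099 -0.3736  0.074 ]
(205, 310) [ 0.512  -0.3874  0.074 ]
(363, 285) [ 0.5033 -0.3601  0.074 ]
(269, 468) [ 0.5065 -0.3743  0.179 ]
(193, 433) [ 0.5033 -0.3846  0.179 ]
(320, 397) [ 0.4962 -0.3692  0.179 ]
(345, 508) [ 0.5105 -0.3638  0.179 ]
(222, 540) [ 0.5172 -0.379   0.179 ]
```

Run:
```python
from h import *
a=1.98; p=[.507,-.374]
fingers.grip(op(42))
a=mv([p[0],p[1],.27],a); st([p[0],p[1],.119],.1); f0=F()
fingers.grip(0.,60); manip.wait(.3); print(manip.read_grip_width()*85,F()-f0,a)
st([p[0],p[1],.16],.06); print(F()-f0); st([p[0],p[1],.28]); manip.wait(.3); print(F()-f0,manip.read_eef_pos())
t=snap("top");s=snap("side")
w=snap("wrist")[0]
cv2.imwrite("pics/p1.png",np.hstack([w[120:480,140:500],cv2.resize(s[0][120:220,290:400],(396,360),interpolation=cv2.INTER_CUBIC)]))
```

```text
17.162644322538963 [0.37985288 1.87016787 4.20792391] 1.98
[-0.87529673  1.02531379 -0.29501732]
[-0.21112825  1.47501894  0.17058443] [ 0.5066787  -0.37375338  0.27899037]
```

View pics/p1.png

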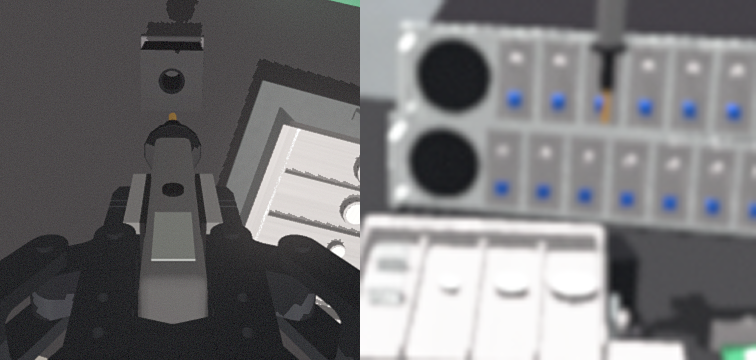

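Run:
```python
from h import *
w=snap("wrist"); e=np.array(manip.read_eef_pos()); print("tip proj",proj(w,e-[0,0,.105]), "hole",plane(w,(312,201),.07))
T=dict(l1=(-.0007,0,.117),l2=(-.002,0,.116),l3=(-.0028,0,.114))
q=list(quat(1.98))
imgs=[]
for l,(dx,dy,z) in T.items():
    p=tw(LX[l],-.04,0)+[dx,dy,0]; h=z+.105
    st([p[0],p[1],.28],.2,ori=q); 
    if l=="l1": snap("wrist","pre.png")
    st([p[0],p[1],h+.012],.1); manip.wait(.15); f0=F()
    for i in range(30):
        st([p[0],p[1],h+.006-.0007*i],.03); f=(F()-f0)[2]
        if f>4: break
    manip.wait(.4); print(l,i,f.round(2),(F()-f0).round(2),manip.read_eef_pos().round(4))
    im=snap("wrist")[0]; imgs.append(im[150:350,210:410])
    st([p[0],p[1],.28],.15)
cv2.imwrite("pics/touch.png",np.hstack(imgs)); print(manip.read_time_s())
```

```text
tip proj [311.80420205 235.35024349] hole [ 0.5078206  -0.37360974  0.07      ]
l1 9 4.78 [-0.27  0.79  5.54] [ 0.4997 -0.1878  0.2224]
l2 9 5.41 [-1.28 -0.23  5.6 ] [ 0.541  -0.1816  0.2214]
l3 9 5.0 [-0.95  0.59  4.76] [ 0.5827 -0.1754  0.2194]
83.3833
```

View pics/touch.png

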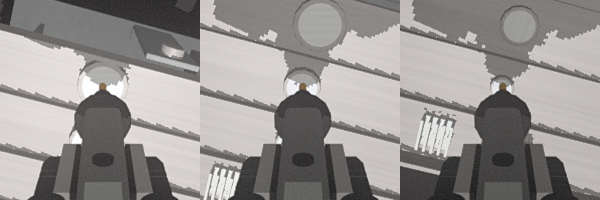

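Run:
```python
from h import *
p=[.507,-.374]; q=list(quat(1.98))
st([p[0],p[1],.28],.2,ori=q); manip.wait(.2); f0=F()
for z in (.20,.17,.15,.135,.125,.121,.1195):
    st([p[0],p[1],z],.06); f=F()-f0; print(z,f.round(1))
    if abs(f[2])>15: break
fingers.grip(op(42)); manip.wait(.3); print(F()-f0)
st([p[0],p[1],.28],.1); manip.wait(.2); snap("wrist","p2.png"); print(manip.read_time_s())
i=cv2.imread("pics/p2.png"); j=cv2.imread("pics/w6.png"); cv2.imwrite("pics/p2c.png",np.hstack([i[120:300,220:420],j[120:300,220:420]]))
```

```text
0.2 [ 0.6 -0.6 -0.4]
0.17 [-0.4 -0.1 -0.7]
0.15 [-1.   0.1 -1.2]
0.135 [-0.1 -0.1 -0.3]
0.125 [-0.1 -1.1 -0.8]
0.121 [ 0.1 -0.7  0.2]
0.1195 [ 0.5 -0.2  0.9]
[ 0.91748553 -0.62829498 -0.0329648 ]
91.2917
```

View pics/p2c.png

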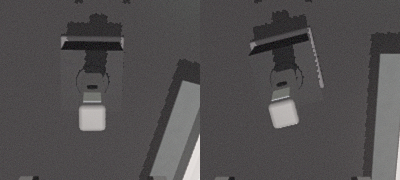

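Run:
```python
from h import *
fingers.grip(0.)
X=-.125
mv(tw(X,.05,.25),YAW); manip.wait(.1); st(tw(X,.05,.125)); manip.wait(.2); f0=F()
for z in (.115,.110,.107): st(tw(X,.05,z),.05); print(z,(F()-f0).round(1))
for th in np.arange(.05,.74,.05):
    st(tw(X,.05*np.cos(th),.105-.05*np.sin(th)),.05); f=F()-f0
    print(round(th,2),f.round(1),end=" ")
    if np.abs(f).max()>25: break
manip.wait(.8); print(manip.read_eef_pos()); snap("top","t2.png"); snap("side","s2.png")
i=cv2.imread("pics/t2.png")[160:300,310:480];j=cv2.imread("pics/s2.png")[160:285,260:400]
cv2.imwrite("pics/ts2.png",np.hstack([cv2.resize(i,(425,350),interpolation=2),cv2.resize(j,(375,350),interpolation=2)]))
```

```text
0.115 [ 1.  -0.7 -0.7]
0.11 [ 1.  -0.9 -0.4]
0.107 [ 0.1 -0.5  0.6]
0.05 [-0.2 -0.5  3.2] 0.1 [-0.6  0.2  4.8] 0.15 [-0.6  0.8  5. ] 0.2 [ 0.  -0.4  5.3] 0.25 [-0.9 -0.4  5.1] 0.3 [-0.4  0.6  4.9] 0.35 [-1.1 -0.   6.1] 0.4 [-0.4  0.3  4.8] 0.45 [-0.6 -1.1  4.9] 0.5 [-0.6 -0.6  4.4] 0.55 [-0.7  0.4  4.9] 0.6 [ 0.1 -0.3  5.2] 0.65 [-0.1  0.2  4.3] 0.7 [-3.5  5.4 18.1] [ 0.42936276 -0.11780409  0.07435153]
```

View pics/ts2.png

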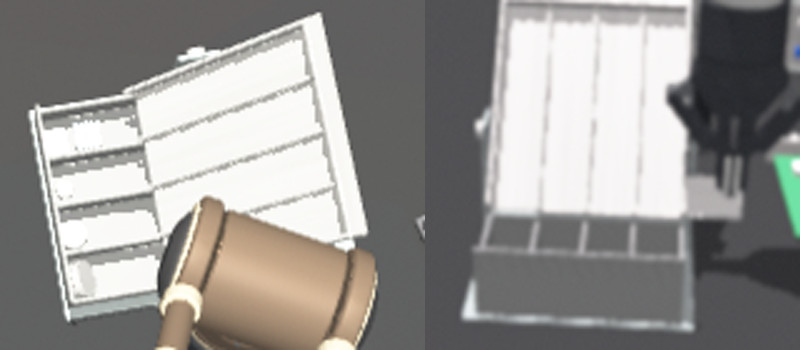

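Run:
```python
from h import *
st(tw(-.125,.05,.26)); mv(tw(.025,-.07,.30),YAW); manip.wait(.2)
st(tw(.025,-.07,.235)); manip.wait(.2); f0=F()
P=lambda th: tw(.025,-.126*np.cos(th)+.018*np.sin(th)+.003*min(1,th/.3),.105+.126*np.sin(th)+.018*np.cos(th))
for th in list(np.arange(.85,-.001,-.05))+[-.01,-.02]:
    st(P(th),.06); f=F()-f0; print(round(th,2),f.round(1),end=" ")
    if np.abs(f).max()>22: break
manip.wait(.2); print(manip.read_eef_pos())
st(tw(.025,-.12,.25)); mv(tw(0,.07,.33),YAW+np.pi/2); manip.wait(.3); snap("wrist","w9.png"); print(manip.read_time_s())
```

```text
0.85 [-1.1 -0.  -0. ] 0.8 [-0.6  0.9  0.8] 0.75 [-0.3 -0.1  0. ] 0.7 [ 0.1 -0.3 -0.3] 0.65 [-0.9  0.5  0.3] 0.6 [-0.2  0.4  0.3] 0.55 [-0.3 -0.1  0.6] 0.5 [-0.5 -0.4  0.8] 0.45 [-0.3  1.1  0.1] 0.4 [-1.   0.1  1.1] 0.35 [-0.9 -0.4  0.1] 0.3 [-0.7  0.4  0.5] 0.25 [-0.2 -0.6  0.9] 0.2 [-0.1 -0.4  0. ] 0.15 [-1.   0.4 -0.2] 0.1 [ 0.1 -0.1 -0.4] 0.05 [0.3 0.8 1.2] -0.0 [ 0.6 -1.4  1.1] -0.01 [-0.7  1.5  6.6] -0.02 [-3.1  2.9 10.8] [ 0.60156592 -0.26027677  0.12300741]
111.575
```

View pics/w9.png

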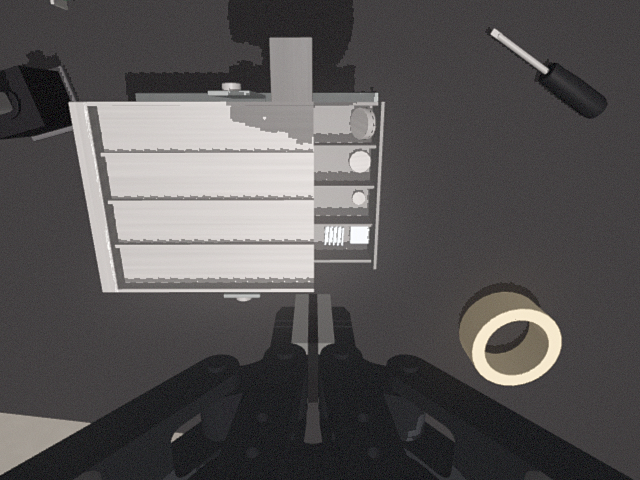

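Run:
```python
from h import *
w=snap("wrist"); old=cv2.imread("pics/w9.png"); c,s=np.cos(YAW),np.sin(YAW)
print("diff",np.abs(w[0].astype(int)-old)[95:275,314:390].mean())
for n,u in dict(L0=(350,123),L1=(376,123),M=(360,161),S=(359,198),s1=(334,236),s2=(360,235)).items():
    for z in (.012,.03):
        P=plane(w,u,z)-O; print(n,z,"x",(c*P[0]+s*P[1]).round(4),"y-.09",(-s*P[0]+c*P[1]-.09).round(4))
cv2.imwrite("pics/bx.png",cv2.resize(w[0][90:280,310:390],None,fx=3,fy=3,interpolation=2))
```

```text
diff 3.0789961013645226
L0 0.012 x -0.0634 y-.09 0.0216
L0 0.03 x -0.064 y-.09 0.02
L1 0.012 x -0.0634 y-.09 0.0506
L1 0.03 x -0.064 y-.09 0.0478
M 0.012 x -0.0215 y-.09 0.0343
M 0.03 x -0.0237 y-.09 0.0322
S 0.012 x 0.0217 y-.09 0.0347
S 0.03 x 0.0178 y-.09 0.0325
s1 0.012 x 0.0688 y-.09 0.006
s1 0.03 x 0.063 y-.09 0.0049
s2 0.012 x 0.0676 y-.09 0.0375
s2 0.03 x 0.0618 y-.09 0.0353
```

View pics/bx.png

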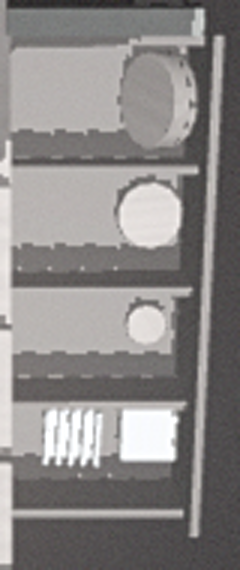

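Run:
```python
from h import *
print(F(),manip.read_time_s()); manip.hand_in()
```

```text
[ 0.49836468  1.0362798  -0.7734523 ] 111.625
the job is handed in; nothing more can be done
```

The whole sequence is done and the job is handed in at about 112 s of robot time, with no verdict reported back.

- **Sorting:** I pushed the tray level and laid all three cells and both white heat sinks in their lanes. The brown and green look-alikes were left alone.
- **Pen meter:** I rested the tip on the large, medium and small cell in turn, each with about 5 N for at least 0.4 s. Close pictures showed the tip on the middle of each. The pen then went back in its holder and looked fully seated after I let go.
- **Tipping:** I pushed the tab down to about 0.7 rad and then pressed the rim back until it met its stop. The fingertips stood at 123 mm, the rim's level height.

**Last checks:** The final wrist pictures showed the tray empty and every part in its own compartment. Nothing had visibly moved between two shots, and the gripper was clear of everything. The tape and screwdriver looked undisturbed. The card was not in that last picture, but the arm never went near it.

**Not ideal:** The large cell leans against the end wall of its compartment instead of lying flat. By my estimate it is still inside the limits. The wrist force barely registered while the rim was moving, so the level position rests on the stop force (about 11 N), the fingertip height and the pictures.

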